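# Vent the loaded vacuum chuck

## Task

A valve disc is still held by suction on one of the two small vacuum chucks. On that chuck, pull the black vent knob up to its detent, give the air a good second to get in, then push the knob fully home again and let go. Leave the disc where it lies and leave the empty chuck's knob alone.

Things in the scene. Friction and masses are not known exactly. Their poses are not given: they have to be found in the camera images.
- vent_a (a joint): pull knob of the chuck that carries the disc; slides straight up: 0 = home (its start), 0.024 m = out at its detent. An over-centre spring holds it at either end: some 8 N upward starts it from home, the pull fades to nothing half-way (12 mm), then it is pushed outward; some 6 N downward starts it back in. Released near an end it stays at that end.
- vent_a_knob (a point): centre of that knob's black ribbed round head (28 mm across, 26 mm high, axis upright), 79 mm above the bench when home, 103 mm when out; moves with it. A thin stem carries it over a 20 mm brass guide (top at 56 mm) on a 36 mm square dark block, at the near end of a bolted-down aluminium plate 150 x 84 x 14 mm (turned up to 35 degrees). Nothing else on the chuck is higher than 56 mm.
- vent_b (a joint): the same pull knob on the second, identical but empty chuck, which stands to the left or right of the loaded one (knobs at least 0.15 m apart, same heights): 0 = home, its start; to be left alone.
- disc_mid (a point): centre of the loose valve disc (27 mm across, 10 mm thick, lying flat) about the middle of the loaded chuck's round steel pad (44 mm across, top 26 mm above the bench), about 75 mm from the knob's axis at the plate's far end; the disc's centre is 31 mm above the bench.

How it is judged:
By the outcome, as a careful person would: the job done as asked, in the order asked, and still so for the second after the job is handed in, with the robot touching nothing.
It also fails if it takes over 35 s, if anything falls off the work surface, if the arm or the gripper's body presses on something with over 40 N, if the wrist force passes 120 N, or if a joint passes its speed limit or range.

## Robot

A 6-joint arm with a two-finger parallel gripper is mounted at the origin on a cart in front of the work surface, level with it; the furniture and walls round the work are solid. World frame = base frame: x ahead of the robot, y to its left, z up, the work surface at z = 0. Lengths are in m, angles in rad, forces in N, time in s.
With the tool pointing down it reaches from about 0.4 to 0.825 m from the base axis. Payload 7 kg.
Tool frame: the origin (TCP) lies on the centre line of the jaws, within the pads' length; the fingertips stand 14 mm ahead of it and the grasp point (between the pads) lies 5 mm behind it; y points along the fingers, x is the direction in which the jaws open and shut, and the axes are right-handed (so a half turn about y gives the same grasp; the last joint's range is limited). The gripper opens to 88 mm and grips with 3 to 60 N. Pads are 19 mm wide; open, the fingers measure 130 mm over their backs; the gripper's body (78 mm by 193 mm) begins 47 mm behind the grasp point.
Start: joints at [1.408, 0.359, 0.012, 0, -1.224, -0.288], TCP at [0.294, 0.608, 0.241] pointing down, gripper open.
Joint ranges: [-3.07, 3.07], [-1.43, 2.12], [-1.02, 1.25], [-3.03, 1.67], [-3.05, -0], [-3.03, 3.03]. Speed limits (rad/s): [2.39, 2.39, 3.01, 3.14, 3.14, 3.14].

## Interface

Orientations are given as a unit quaternion [x, y, z, w].
In Python, from bench import get_obs, vision, ticket gives the robot as it stands.
- The arm moves only by the tool drive_tool, never from a script. Its argument "moves" is a list of rows, each a list of 2 entries, a list of its own where there are three numbers: the shift along the world's x, y, z in mm, then the turn, a rotation vector about the world's x, y, z in rad. A call has 1 to 20 rows; each row shifts and turns the commanded pose from where the row before left it; what a row does not reach is not made up. A row lasts 1/10 s, in which the tool goes at most 50 mm and 8.59 degrees, less where a joint would pass 70% of its speed; a pose out of reach is approached as far as the arm can. A call is refused whole if a number of a shift passes 50 or a number of a turn 0.15, either way. A call with a gripper value outside its range is refused whole. "jaw" is the closure, from -1 (fully open) to 1 (shut), so that 0 is half open, set as the call begins (left out, the last holds). The fingers move at their own pace and stop on an object; "newtons" is the grip in N (left out, the last holds). Time passes only in rows, so rows that do not move let the fingers close. It gives the time, the measured TCP pose, the force and the opening at its end, in the units of the state.
- get_obs(): the state, without advancing time (a new reading comes with each control period).
- vision.get_image(name): name is "scene" or "side" or "wrist"; returns a dict with "pixels" (480x640x3 uint8, red, green, blue), "depth" (480x640 float32, m along the optical axis (not along the pixel's ray), 0 where there is no reading), "fx", "fy", "cx", "cy" (pixels), "dist_coeffs" ([k1, k2, p1, p2, k3] as OpenCV has them; the pictures are not rectified), "rvec" (rotation vector, rad) and "tvec" (3), from world to camera coordinates, as OpenCV has them. Camera axes: x right, y down, z forward; pixel columns grow to the right and rows downward; lengths in m; the calibration is good to about 2 mm. A picture is of the moment at which its call begins.
- ticket.close_job(): hands the job in, once; it reports no verdict.
The state is a dict: "t": time; "joint_pos": joint angles; "joint_velocities": joint speeds; "joint_efforts": joint torques, N m; "eef_pos": TCP position; "tcp_rot": TCP orientation; "wrist_force": force on the tool from outside, world axes, zero at the start; "torque": the same for the moment, N m; "finger_gap": finger opening in m.
Only numpy, scipy, OpenCV 4.12 (cv2) and the standard library are available. Lean on these libraries where they do the work, as an engineer would, in place of code of your own. Each camera call takes 0.05 s, during which the arm holds its last target.

## Working session

There is one attempt and no reset: what is moved stays moved. The work goes in short steps, Python scripts to look and compute and a tool call to move; the robot and the scene stay as the last step left them, time stands still between calls to the robot, and variables do not carry over. Pictures are saved under pics/ and viewed, and the job is handed in when it is done.

Besides the shell and the picture viewer there is one more tool, called as name(argument=value, ...) on one line, values as JSON. drive_tool: Moves the arm, as the interface text tells. Its arguments: {"type":"object","properties":{"moves":{"type":"array"},"jaw":{"type":"number"},"newtons":{"type":"number"}},"required":["moves"]}

```bash
mkdir -p pics; ls; cat > h.py <<'E'
import numpy as np, cv2
from bench import get_obs, vision, ticket
def grab(name,fn=None):
    im=vision.get_image(name)
    if fn: cv2.imwrite(fn,im["pixels"][:,:,::-1])
    np.savez(''+name+'.npz',**im)
    return im
def cloud(im):
    K=np.array([[im["fx"],0,im["cx"]],[0,im["fy"],im["cy"]],[0,0,1]],float)
    h,w=im["depth"].shape
    u,v=np.meshgrid(np.arange(w),np.arange(h))
    p=cv2.undistortPoints(np.stack([u,v],-1).reshape(-1,1,2).astype(float),K,np.array(im["dist_coeffs"],float)).reshape(h,w,2)
    d=im["depth"].astype(float)
    c=np.dstack([p[...,0]*d,p[...,1]*d,d])
    R=cv2.Rodrigues(np.array(im["rvec"],float))[0]
    W=(c-np.array(im["tvec"],float).reshape(3))@R
    W[d==0]=np.nan
    return W
E
python3 - <<'E'
from h import *
for n in("scene","side"): grab(n,f'pics/{n}1.png')
o=get_obs(); print({k:np.round(v,3) for k,v in o.items()})
E
```

```text
pics
{'t': np.float64(0.1), 'joint_pos': array([ 1.408,  0.359,  0.011, -0.   , -1.224, -0.288]), 'joint_velocities': array([-0.001, -0.002,  0.003,  0.001,  0.001,  0.001]), 'joint_efforts': array([-2.0000e-03, -5.8416e+01,  2.9375e+01,  7.0160e+00,  1.0000e-02,
       -0.0000e+00]), 'eef_pos': array([0.294, 0.607, 0.24 ]), 'tcp_rot': array([ 0.376, -0.599,  0.599, -0.375]), 'wrist_force': array([ 0.685, -0.796,  0.28 ]), 'torque': array([0.008, 0.01 , 0.035]), 'finger_gap': np.float64(0.088)}
```

View pics/scene1.png

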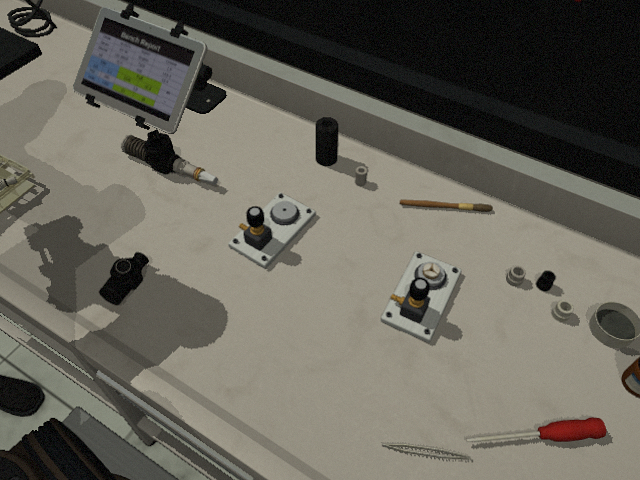

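View pics/side1.png

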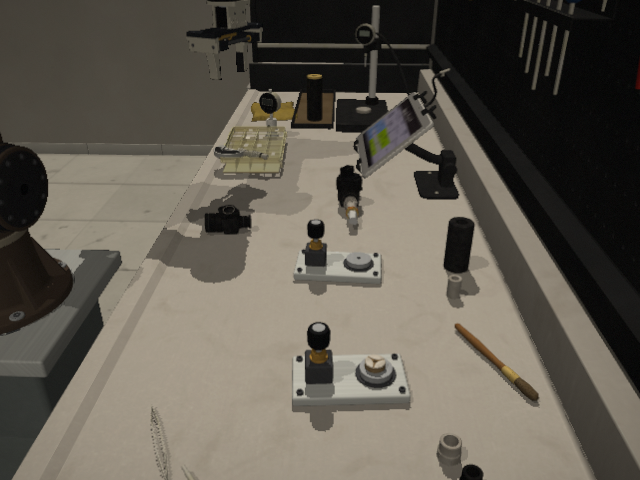

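The loaded chuck is the right one in the scene view: knob at about (419,288), disc at about (431,270). In the side view it is the nearer one, with the knob at (319,335) and the disc at (376,368). The empty chuck's knob is at (255,216) in the scene view.

```bash
python3 - <<'E'
from h import *
for n,pts in (("scene",dict(knobA=(419,288),discA=(431,270),knobB=(255,216),padB=(285,212))),("side",dict(knobA=(319,335),discA=(376,366),knobB=(316,228),padB=(358,260)))):
    im=dict(np.load(n+'.npz')); W=cloud(im)
    R=cv2.Rodrigues(im['rvec'])[0]; print(n,'cam',(-R.T@im['tvec']).round(3))
    for k,(u,v) in pts.items():
        P=W[v-25:v+26,u-25:u+26].reshape(-1,3)
        c=W[v,u]
        lo,hi=((.064,.12) if 'knob' in k else (.022,.045))
        near=P[(P[:,2]>lo)&(P[:,2]<hi)&(np.hypot(*(P[:,:2]-c[:2]).T)<.04)]
        line=[k,c.round(4),len(near),near.min(0).round(4),near.max(0).round(4)]
        if 'knob' in k:
            t=P[(P[:,2]>.089)&(P[:,2]<.12)&(np.hypot(*(P[:,:2]-c[:2]).T)<.04)]
            if len(t): line+=['top',len(t),np.median(t,0).round(4)]
            # circle fit to radius 14 mm on sides
            s=near[(near[:,2]<.088)&(near[:,2]>.07)]
            from scipy.optimize import least_squares
            f=least_squares(lambda q:np.hypot(s[:,0]-q[0],s[:,1]-q[1])-.014,c[:2]+0.01*(lambda d:d/np.linalg.norm(d))(c[:2]-(-R.T@im['tvec'])[:2]),loss='soft_l1',f_scale=.001)
            line+=['fit',f.x.round(4),len(s)]
        print(*line)
E
```

```text
scene cam [ 0.081 -0.294  0.772]
knobA [ 0.5311 -0.1875  0.088 ] 382 [ 0.5216 -0.2014  0.0649] [ 0.5504 -0.1733  0.0944] top 211 [ 0.536  -0.1871  0.0911] fit [ 0.5375 -0.1868] 128
discA [ 0.6126 -0.1797  0.0284] 442 [ 0.5908 -0.203   0.0221] [ 0.6336 -0.1598  0.0378]
knobB [0.5122 0.0973 0.0919] 313 [0.5051 0.0909 0.0655] [0.5332 0.1184 0.0957] top 154 [0.5185 0.1043 0.0912] fit [0.5205 0.1059] 124
padB [0.5894 0.0947 0.0271] 358 [0.5723 0.0801 0.022 ] [0.6166 0.1231 0.0296]
side cam [ 0.558 -0.751  0.524]
knobA [ 0.5381 -0.1982  0.0898] 573 [ 0.5225 -0.2021  0.0658] [ 0.5516 -0.172   0.0943] top 239 [ 0.5368 -0.1886  0.0914] fit [ 0.537  -0.1857] 281
discA [ 0.6113 -0.1878  0.0335] 661 [ 0.59   -0.2029  0.022 ] [ 0.6332 -0.1631  0.0377]
knobB [0.5225 0.0912 0.0877] 295 [0.5082 0.0895 0.0652] [0.5356 0.1175 0.0934] top 97 [0.5217 0.1021 0.0911] fit [0.5214 0.1058] 164
padB [0.5951 0.0952 0.0246] 280 [0.5743 0.0776 0.0222] [0.6179 0.124  0.0275]
```

```bash
python3 - <<'E'
from h import *
from scipy.spatial.transform import Rotation as Ro
o=get_obs(); print(Ro.from_quat(o['tcp_rot']).as_matrix().round(3))
for n in("scene","side"):
    W=cloud(dict(np.load(n+'.npz'))).reshape(-1,3)
    a,b=np.array([.294,.607]),np.array([.537,-.187]); d=(b-a)/np.linalg.norm(b-a); q=W[:,:2]-a
    s=q@d; e=abs(q@[-d[1],d[0]])
    m=(W[:,2]>.1)&(s>.15)&(s<.95)&(e<.16)
    P=W[m]; print(n,len(P), P.min(0) if len(P) else '', P.max(0) if len(P) else '')
E
```

```text
[[-0.436 -0.001  0.9  ]
 [-0.9   -0.001 -0.436]
 [ 0.002 -1.     0.   ]]
scene 0  
side 0
```

drive_tool(moves=[[[6,-20,0],[0,0,0]],[[12,-40,0],[0,0,0]],[[12,-40,0],[0,0,0]],[[12,-40,0],[0,0,0]],[[12,-40,0],[0,0,0]],[[12,-40,0],[0,0,0]],[[12,-40,0],[0,0,0]],[[12,-40,0],[0,0,0]],[[12,-40,0],[0,0,0]],[[12,-40,0],[0,0,0]],[[12,-40,0],[0,0,0]],[[12,-40,0],[0,0,0]],[[12,-40,0],[0,0,0]],[[12,-40,0],[0,0,0]],[[12,-40,0],[0,0,0]],[[12,-40,-10],[0,0,0]],[[12,-40,-10],[0,0,0]],[[12,-40,-10],[0,0,0]],[[12,-40,-10],[0,0,0]],[[12,-40,-10],[0,0,0]]], jaw=-1)

```text
t: 2.1
eef_pos: [0.5281, -0.1742, 0.1899]
tcp_rot: [-0.376, 0.599, -0.599, 0.376]
wrist_force: [0.9, 1.9, 0.6]
finger_gap: 0.0873
```

drive_tool(moves=[[[9,-14,0],[0,0,0]],[[0,0,0],[0,0,0]],[[0,0,0],[0,0,0]],[[0,0,0],[0,0,0]]])

```text
t: 2.5
eef_pos: [0.5369, -0.1856, 0.1909]
tcp_rot: [0.376, -0.599, 0.599, -0.376]
wrist_force: [-0.9, 0.4, -1.1]
finger_gap: 0.0876
```

```bash
python3 - <<'E'
from h import *
o=get_obs(); print({k:np.round(v,4) for k,v in o.items()})
grab("wrist","pics/w1.png"); grab("side","pics/s2.png")
E
```

```text
{'t': np.float64(2.5), 'joint_pos': array([ 1.1500e-02,  2.2210e-01, -2.9880e-01, -2.0000e-04, -1.0496e+00,
        1.1094e+00]), 'joint_velocities': array([ 0.0092, -0.0084, -0.001 ,  0.0009,  0.0012,  0.0035]), 'joint_efforts': array([-5.54500e-01, -4.45115e+01,  2.71415e+01,  6.38710e+00,
        8.84000e-02, -5.80000e-03]), 'eef_pos': array([ 0.5369, -0.1856,  0.1909]), 'tcp_rot': array([ 0.3757, -0.5989,  0.5989, -0.376 ]), 'wrist_force': array([-0.9183,  0.3647, -1.0592]), 'torque': array([ 0.0138, -0.0018,  0.0013]), 'finger_gap': np.float64(0.0876)}
```

View pics/w1.png

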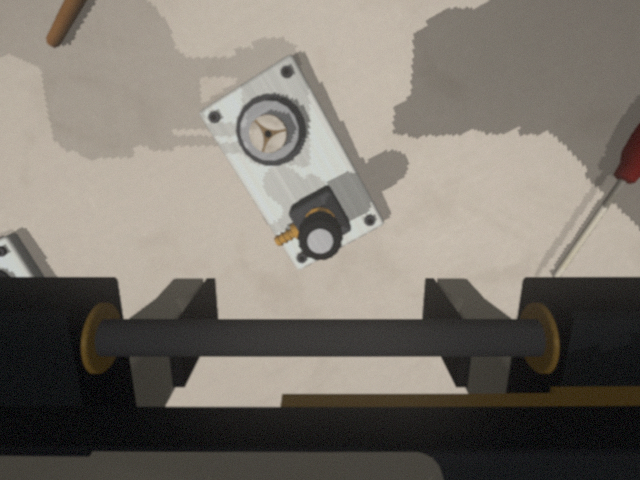

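View pics/s2.png

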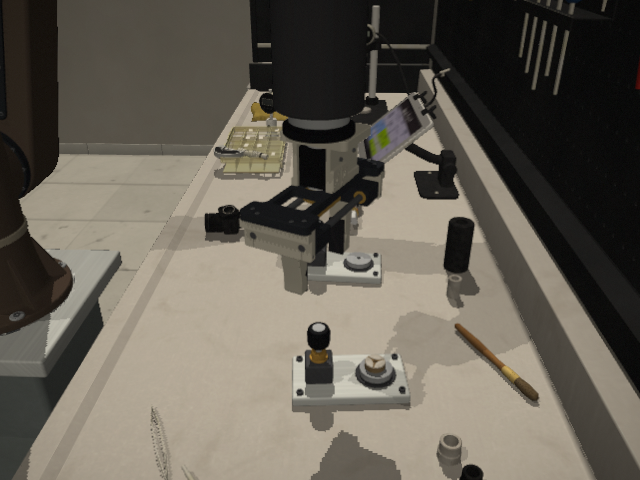

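The wrist view shows the loaded chuck: knob at about (320,238), centred between the jaws, and disc at about (270,132). The side view shows the open gripper above the knob, clear of everything. I'll check the knob's position with the wrist depth too.

```bash
python3 - <<'E'
from h import *
im=dict(np.load('wrist.npz'));W=cloud(im)[190:290,260:390].reshape(-1,3)
t=W[(W[:,2]>.085)&(W[:,2]<.1)]; print(len(t),t.min(0).round(4),t.max(0).round(4),((t.min(0)+t.max(0))/2).round(4),np.median(t,0).round(4))
E
```

```text
1497 [ 0.5225 -0.2     0.085 ] [ 0.5501 -0.1713  0.0935] [ 0.5363 -0.1856  0.0892] [ 0.537  -0.1863  0.0911]
```

drive_tool(moves=[[[0,-1,-10],[0,0,0]],[[0,0,-15],[0,0,0]],[[0,0,-15],[0,0,0]],[[0,0,-15],[0,0,0]],[[0,0,-15],[0,0,0]],[[0,0,-15],[0,0,0]],[[0,0,-13],[0,0,0]],[[0,0,-10],[0,0,0]],[[0,0,-5],[0,0,0]],[[0,0,0],[0,0,0]],[[0,0,0],[0,0,0]]])

```text
t: 3.7
eef_pos: [0.5375, -0.1875, 0.0779]
tcp_rot: [0.376, -0.599, 0.599, -0.376]
wrist_force: [-0.9, 0.2, 1.0]
finger_gap: 0.0877
```

drive_tool(moves=[[[0,1,0],[0,0,0]],[[0,0,0],[0,0,0]],[[0,0,0],[0,0,0]],[[0,0,0],[0,0,0]],[[0,0,0],[0,0,0]],[[0,0,0],[0,0,0]],[[0,0,0],[0,0,0]],[[0,0,0],[0,0,0]],[[0,0,0],[0,0,0]],[[0,0,0],[0,0,0]]], jaw=1, newtons=35)

```text
t: 4.7
eef_pos: [0.5374, -0.1859, 0.0775]
tcp_rot: [-0.375, 0.599, -0.599, 0.376]
wrist_force: [0.9, 4.7, -0.1]
finger_gap: 0.0271
```

drive_tool(moves=[[[0,-1,2],[0,0,0]],[[0,0,3],[0,0,0]],[[0,0,3],[0,0,0]],[[0,0,3],[0,0,0]],[[0,0,3],[0,0,0]],[[0,0,3],[0,0,0]],[[0,0,3],[0,0,0]],[[0,0,3],[0,0,0]],[[0,0,2],[0,0,0]],[[0,0,0],[0,0,0]],[[0,0,0],[0,0,0]]])

```text
t: 5.8
eef_pos: [0.5374, -0.186, 0.1017]
tcp_rot: [-0.375, 0.6, -0.599, 0.376]
wrist_force: [3.5, 8.8, -5.7]
finger_gap: 0.0271
```

```bash
python3 - <<'E'
from h import *
o=get_obs(); print({k:np.round(o[k],4) for k in('t','eef_pos','wrist_force','finger_gap')})
im=grab("side","pics/s3.png"); cv2.imwrite('pics/s3c.png',cv2.resize(im['pixels'][220:420,220:440,::-1],None,fx=3,fy=3,interpolation=cv2.INTER_CUBIC)[:600])
E
```

```text
{'t': np.float64(5.8), 'eef_pos': array([ 0.5374, -0.186 ,  0.1017]), 'wrist_force': array([ 3.4818,  8.8417, -5.674 ]), 'finger_gap': np.float64(0.0271)}
```

View pics/s3c.png

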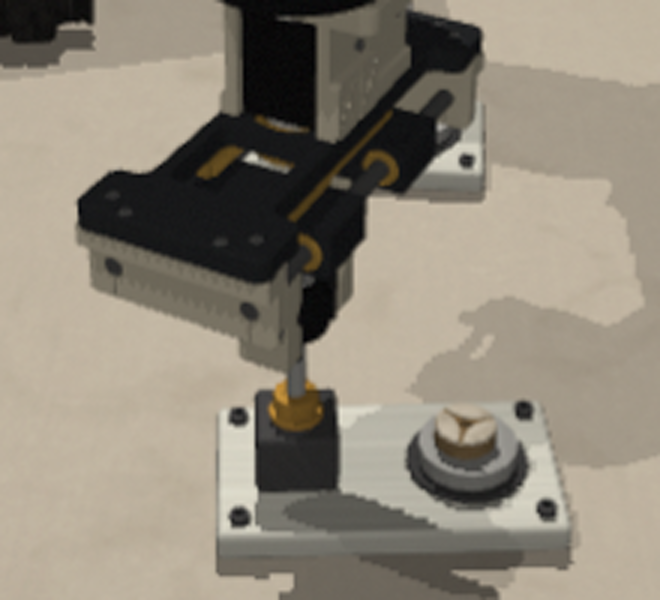

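The knob is up: stem visible at crop (297,365) over the brass guide, TCP risen 24.2 mm, knob against its stop (−5.7 N). The disc lies undisturbed. I'll hold for over 1 s and take off the side load.

drive_tool(moves=[[[-1,1,0],[0,0,0]],[[0,1,0],[0,0,0]],[[0,0,0],[0,0,0]],[[0,0,0],[0,0,0]],[[0,0,0],[0,0,0]],[[0,0,0],[0,0,0]],[[0,0,0],[0,0,0]],[[0,0,0],[0,0,0]],[[0,0,0],[0,0,0]],[[0,0,0],[0,0,0]],[[0,0,0],[0,0,0]],[[0,0,0],[0,0,0]],[[0,0,0],[0,0,0]],[[0,0,0],[0,0,0]],[[0,0,0],[0,0,0]],[[0,0,0],[0,0,0]]])

```text
t: 7.45
eef_pos: [0.5373, -0.1858, 0.1018]
tcp_rot: [0.375, -0.599, 0.6, -0.376]
wrist_force: [7.4, -1.6, -11.3]
finger_gap: 0.0273
```

drive_tool(moves=[[[0,0,-2],[0,0,0]],[[0,0,-3],[0,0,0]],[[0,0,-3],[0,0,0]],[[0,0,-3],[0,0,0]],[[0,0,-3],[0,0,0]],[[0,0,-3],[0,0,0]],[[0,0,-3],[0,0,0]],[[0,0,-3],[0,0,0]],[[0,0,-2],[0,0,0]],[[0,0,-1],[0,0,0]],[[0,0,0],[0,0,0]],[[0,0,0],[0,0,0]]])

```text
t: 8.65
eef_pos: [0.5374, -0.1858, 0.0775]
tcp_rot: [0.375, -0.598, 0.6, -0.376]
wrist_force: [3.0, -1.1, 7.7]
finger_gap: 0.0275
```

Home again: TCP z is back to 0.0775 and the knob is pressing on its stop (+7.7 N). Next I open the jaws, then rise.

drive_tool(moves=[[[0,0,0],[0,0,0]],[[0,0,0],[0,0,0]],[[0,0,0],[0,0,0]],[[0,0,0],[0,0,0]],[[0,0,0],[0,0,0]],[[0,0,0],[0,0,0]],[[0,0,0],[0,0,0]],[[0,0,0],[0,0,0]]], jaw=-1)

```text
t: 9.45
eef_pos: [0.5361, -0.1855, 0.0765]
tcp_rot: [-0.376, 0.599, -0.599, 0.376]
wrist_force: [-0.1, -0.5, -0.4]
finger_gap: 0.0846
```

drive_tool(moves=[[[0,0,5],[0,0,0]],[[0,0,10],[0,0,0]],[[0,0,15],[0,0,0]],[[0,0,20],[0,0,0]],[[0,0,20],[0,0,0]],[[0,0,20],[0,0,0]],[[0,0,20],[0,0,0]],[[0,0,10],[0,0,0]],[[0,0,0],[0,0,0]],[[0,0,0],[0,0,0]]])

```text
t: 10.45
eef_pos: [0.5358, -0.1853, 0.1962]
tcp_rot: [-0.375, 0.599, -0.599, 0.376]
wrist_force: [-0.1, -0.0, -1.3]
finger_gap: 0.0876
```

```bash
python3 - <<'E'
from h import *
o=get_obs(); print({k:np.round(o[k],4) for k in('t','eef_pos','wrist_force','finger_gap')})
im=grab("side","pics/s4.png");W=cloud(im)
for n,x,y in(("A",.537,-.1865),("B",.521,.106)):
    P=W.reshape(-1,3);P=P[(np.hypot(P[:,0]-x,P[:,1]-y)<.013)&(P[:,2]>.06)&(P[:,2]<.13)];print(n,len(P),P.max(0) if len(P) else '')
im=grab("wrist","pics/w4.png");W=cloud(im).reshape(-1,3)
P=W[(np.hypot(W[:,0]-.537,W[:,1]+.1865)<.01)&(W[:,2]>.06)&(W[:,2]<.13)];print('wrist A top',np.median(P,0))
E
```

```text
{'t': np.float64(10.45), 'eef_pos': array([ 0.5358, -0.1853,  0.1962]), 'wrist_force': array([-0.0562, -0.0073, -1.2941]), 'finger_gap': np.float64(0.0876)}
A 330 [ 0.5491194  -0.17362874  0.09352603]
B 0 
wrist A top [ 0.53720443 -0.18665407  0.09157249]
```

View pics/s4.png

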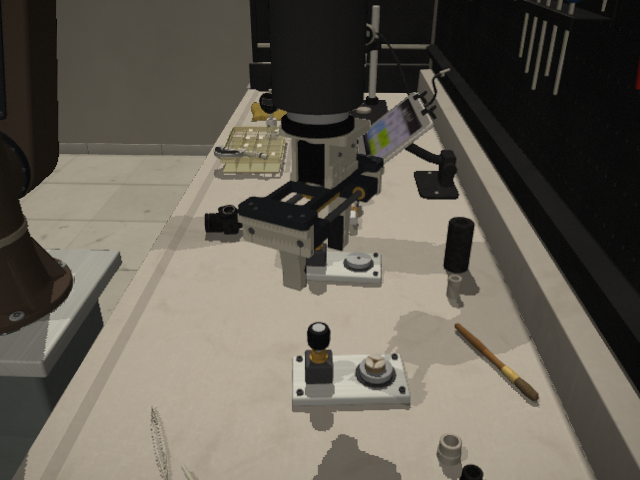

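The knob at (319,335) is back at its starting place, with its top at 91.6 mm, the home height. The disc at (376,366) is still on its pad, and the gripper is clear. Handing in.

```bash
python3 -c "
from bench import ticket; print(ticket.close_job())"
```

```text
the job is handed in; nothing more can be done
None
```

I pulled the vent knob on the loaded chuck up to its detent, held it there for about 1.6 s, pushed it fully home and let go. The job was handed in at about 10.5 s.

- **Pull and push:** the tool rose 24.2 mm and the knob then pulled down on it with 6–11 N, so it was against its upper stop. On the way back it stopped at the height where it started, pressing on its home stop with about 8 N.
- **Final state:** the knob's top measured 91.6 mm after release, matching home. In the last side picture the disc is where it started on its pad. The gripper is open and about 120 mm higher, with almost no force on it.
- **Not confirmed:** I could not measure the empty chuck's knob at the end, because the gripper hid it from the side camera. The arm only passed well above that chuck at the start and never touched it.

No check failed or disagreed. While I held the knob there was a small side load, at most about 9 N, which I mostly eased off.

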